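Roll the parts tote home and lift it off the track

ROBOT

A 6-joint arm with a two-finger parallel gripper is mounted at the origin on the work surface. World frame = base frame: x ahead of the robot, y to its left, z up, the work surface at z = 0. Lengths are in m, angles in rad, forces in N, time in s.
With the tool pointing down it reaches from about 0.3 to 0.825 m from the base axis. Payload 5.4 kg.
Tool frame: the origin (TCP) lies at the very end of the fingers, on their centre line; the grasp point (between the pads) lies 19 mm behind it; z points along the fingers, y is the direction in which the jaws open and shut (so a half turn about z gives the same grasp; the last joint's range is limited). The gripper opens to 92 mm and grips with 3 to 60 N. Pads are 20 mm wide; open, the fingers measure 128 mm over their backs; the gripper's body (75 mm by 189 mm) begins 69 mm behind the grasp point.
Start: joints at [-1.517, 0.158, 1.597, -0, 1.386, -0.21], TCP at [0.15, -0.555, 0.181] pointing down, gripper open.
Joint ranges: [-2.91, 2.91], [-0.94, 2.29], [0.18, 2.7], [-1.29, 4.43], [0.17, 2.64], [-3, 3]. Speed limits (rad/s): [2.57, 2.57, 3.14, 3.14, 3.14, 3.14].

INTERFACE

Orientations are given as a unit quaternion [w, x, y, z].
In Python, from rig import arm gives the robot as it stands.
- The arm moves only by the tool carry_out, never from a script. Its arguments are lists of equal length, an entry for each row: "dp": the shift along the world's x, y, z in mm, a list of three; "rot": the turn, a rotation vector about the world's x, y, z in rad, a list of three. A call has exactly 10 rows; each row is the pose to reach, as a shift and turn from the pose commanded when the call began; what a row does not reach only later rows make up. A row lasts 1/10 s, in which the tool goes at most 50 mm and 8.59 degrees, less where a joint would pass 70% of its speed; a pose out of reach is approached as far as the arm can. A call with a gripper value outside its range is refused whole. "grip" is the closure, from 0 (fully open) to 1 (shut), set as the call begins (left out, the last holds). The fingers move at their own pace and stop on an object; the grip force is fixed at half the most. Time passes only in rows, so rows that repeat a pose let the fingers close, or fill a call up. It gives the time, the measured TCP pose, the force and the opening at its end, in the units of the state.
- arm.get_obs(): the state, without advancing time (a new reading comes with each control period).
- arm.camera(name): name is "scene" or "side" or "wrist"; returns the picture (480x640x3 uint8, red, green, blue); there is no depth.
- arm.camera_model(name): a dict with "fx", "fy", "cx", "cy" (pixels), "view" (4x4, takes a point from world to camera coordinates); the wrist camera has in their place "T_tool_cam" (4x4, takes a point from camera to tool coordinates, whose origin is the TCP and whose axes are the flange's). Camera axes: x right, y down, z forward; pixel columns grow to the right and rows downward; lengths in m; the calibration is good to about 2 mm. A picture is of the moment at which its call begins: read the wrist's pose just before it. camera_model takes no time and is no camera call.
- arm.close_job(): hands the job in, once; it reports no verdict.
The state is a dict: "t": time; "joint_positions": joint angles; "dq": joint speeds; "joint_torque": joint torques, N m; "tcp_pos": TCP position; "orientation": TCP orientation; "contact_force": force on the tool from outside, world axes, zero at the start; "moment": the same for the moment, N m; "width": opening from 0.0 (shut) to 1.0 (fully open).
Only numpy, scipy, OpenCV 4.12 (cv2) and the standard library are available. Lean on these libraries where they do the work, as an engineer would, in place of code of your own. Each camera call takes 0.05 s, during which the arm holds its last target.

TASK

Roll the wooden parts tote along the roller track until it rests against the red end stop, easing it in rather than banging it. Then lift it off and set it down gently in the middle of the black mat, its handle parallel to the mat's longer sides, with the jar still standing upright inside it. Let go of it, and leave the mallet, oil bottle and sanding block where they are.

Things in the scene. Friction and masses are not known exactly. Their poses are not given: they have to be found in the camera images.
- tote_center (a point): Centre of the loose plywood parts tote, half-way up (79 mm above its underside), about 0.5 kg. x along its handle, which is the rolling direction (both ends alike), z up. Skid board 150 (x) by 130 (y) by 8 mm; on it an open box 146 by 100 mm, rim 60 mm above the underside; an upright 36 mm wide at the middle of each end, outer face 73 mm from the centre, top 158 mm up.
- tote_handle (a point): Centre of the tote's dark bar handle: 130 mm long (free length along tote x), 20 mm wide (y), 20 mm high, its centre 148 mm above the tote's underside. The space under and beside the bar is free down to about 75 mm above the underside. Same axes as the tote.
- jar_center (a point): Centre, half-way up, of a loose amber jar, 38 mm in diameter, 66 mm tall, about 0.1 kg, standing on the tote's floor; z is its own axis, up at the start.
- track: Fixed roller track, 420 mm long (x), 162 mm wide, green side channels, free-turning steel rollers. Origin on the bench under its middle; x points along the rolling direction to the stop. Roller tops, which carry the tote, are 70 mm above the bench, channel tops 90 mm; 4 mm side play for the skid board. The tote rolls with well under 1 N. It starts about 105 to 235 mm short of the stop.
- stop_face (a point): Middle of the face of the red end stop that the tote's skid board meets, at roller-top height (70 mm above the bench); track x = 200 mm, so a tote fully home has its centre at track x = 125 mm. The stop rises to 110 mm above the bench. Axes as the track.
- mat: Fixed black rubber mat with a yellow border line, 250 mm (x) by 190 mm (y), 4 mm thick. Origin at the centre of its underside, on the bench; x along the longer sides, z up.
- mallet_center (a point): A mallet with a wooden handle and an orange head, about 245 mm long, lying on the bench; point on the handle's axis, 30 mm up, x towards the head. Bystander.
- oil_center (a point): Blue plastic oil bottle, 56 mm in diameter, 140 mm tall, standing; its centre half-way up. Bystander.
- sanding_block_center (a point): Cork sanding block, 110 x 65 x 34 mm; its centre. Bystander.
- lips_end (a point): Where the yellow hold-down lips end, on the track's centre line, 90 mm above the bench (the lips' top), track x = 35 mm. From the track's open end up to here the lips overhang the skid board's edges, 7 mm above it, so the tote lifts out only when it is within some 10 mm of the stop. Axes as the track.
Mind the look-alikes: they are no part of the job. Of the things like the part that bears tote_center, leave any that is purple; of the rest the larger one is meant.

How it is judged:
By the outcome, as a careful person would: the job done as asked, in the order asked, and still so for the second after the job is handed in, with the robot touching nothing.
It also fails if it takes over 72 s, if anything falls off the work surface, if the arm or the gripper's body presses on something with over 40 N, if the wrist force passes 120 N, or if a joint passes its speed limit or range.

## Working session

There is one attempt and no reset: what is moved stays moved. The work goes in short steps, Python scripts to look and compute and a tool call to move; the robot and the scene stay as the last step left them, time stands still between calls to the robot, and variables do not carry over. Pictures are saved under pics/ and viewed, and the job is handed in when it is done.

Besides the shell and the picture viewer there is one more tool, called after ">>>" as name(argument=value, ...) on one line, values as JSON. carry_out: Moves the arm, as the interface text tells. Its arguments: {"type":"object","properties":{"dp":{"type":"array"},"rot":{"type":"array"},"grip":{"type":"number"}},"required":["dp","rot"]}

```bash
mkdir -p pics; ls; python3 - <<'E'
from rig import arm
import cv2,numpy as np
o=arm.get_obs();print(o)
for n in("scene","side"):
    im=arm.camera(n);cv2.imwrite(f"pics/{n}0.png",im[:,:,::-1]);m=arm.camera_model(n);print(n,m)
print(arm.camera_model("wrist"))
E
```

```text
pics
{'t': 0.0, 'joint_positions': array([-1.51710620e+00,  1.59075280e-01,  1.59821950e+00, -2.65724468e-05,
        1.38616912e+00, -2.10120996e-01]), 'dq': array([-1.03786442e-03, -9.81524088e-04, -1.53048944e-03, -6.61512715e-05,
        5.79821400e-04, -5.15700585e-04]), 'joint_torque': array([-5.64330567e-04, -3.85563040e+01, -3.22113669e+01,  7.00289779e-02,
        3.76438920e-02, -1.13180181e-04]), 'tcp_pos': array([ 0.14985947, -0.55442417,  0.18031061]), 'orientation': array([-9.33787372e-04,  9.91312311e-01,  1.31525762e-01,  6.00877095e-05]), 'contact_force': array([ 0.17717547, -0.71114393, -0.42190509]), 'moment': array([0.01255234, 0.01126779, 0.02135766]), 'width': 0.9991346329803864}
scene {'fx': 505.8036243191827, 'fy': 505.8036243191827, 'cx': 318.4802217108488, 'cy': 244.3989743391143, 'view': array([[ 0.8044436 ,  0.59351041,  0.02481716, -0.35005872],
       [ 0.34161214, -0.42803439, -0.83671244, -0.12107759],
       [-0.48597494,  0.68156581, -0.54707989,  1.71495076],
       [ 0.        ,  0.        ,  0.        ,  1.        ]])}
side {'fx': 566.7343058234347, 'fy': 566.7343058234347, 'cx': 322.06999865615194, 'cy': 234.3183687752748, 'view': array([[-0.920628  , -0.38999588,  0.01863612,  0.43578348],
       [-0.26404829,  0.58673419, -0.7655204 ,  0.32630686],
       [ 0.28761536, -0.70968035, -0.64314167,  1.12180333],
       [ 0.        ,  0.        ,  0.        ,  1.        ]])}
{'fx': 431.5364318376225, 'fy': 431.5364318376225, 'cx': 326.28412087110866, 'cy': 239.24029277889719, 'T_tool_cam': array([[-7.86547970e-05, -9.71536450e-01, -2.36890100e-01,
         6.64520792e-02],
       [ 9.99999853e-01,  5.06043337e-05, -5.39569785e-04,
         7.44059718e-05],
       [ 5.36199379e-04, -2.36890107e-01,  9.71536304e-01,
        -2.03228497e-01],
       [ 0.00000000e+00,  0.00000000e+00,  0.00000000e+00,
         1.00000000e+00]])}
```

View pics/scene0.png

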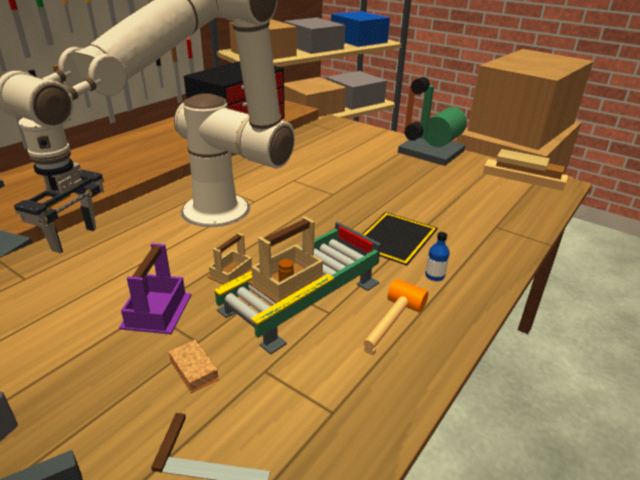

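View pics/side0.png

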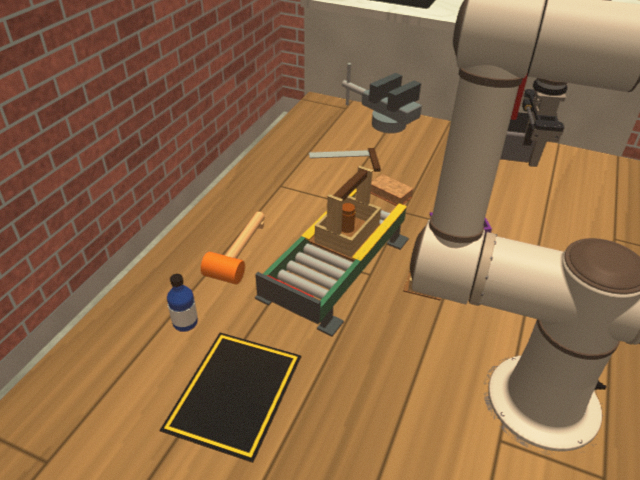

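Scene picture: the tote candidates are a purple one at (155,290), a small plywood one at (230,260), and a large plywood one on the track with the amber jar at (287,258). I choose the large plywood one. Next, a close crop to check it.

```bash
python3 - <<'E'
import cv2
a=cv2.imread("pics/scene0.png")[205:355,195:395];cv2.imwrite("pics/c1.png",cv2.resize(a,(800,600),interpolation=cv2.INTER_CUBIC))
a=cv2.imread("pics/side0.png")[160:340,220:460];cv2.imwrite("pics/c2.png",cv2.resize(a,(800,600),interpolation=cv2.INTER_CUBIC))
E
```

```text
(no output)
```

View pics/c1.png

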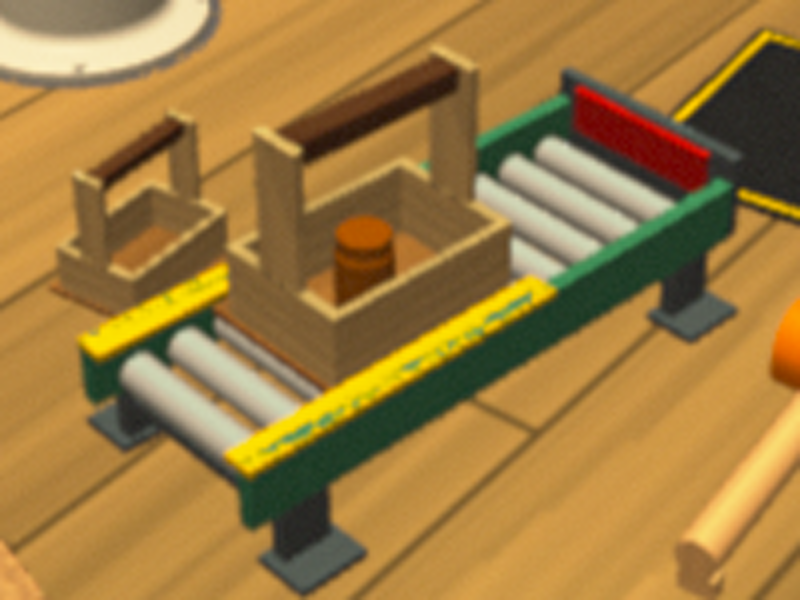

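View pics/c2.png

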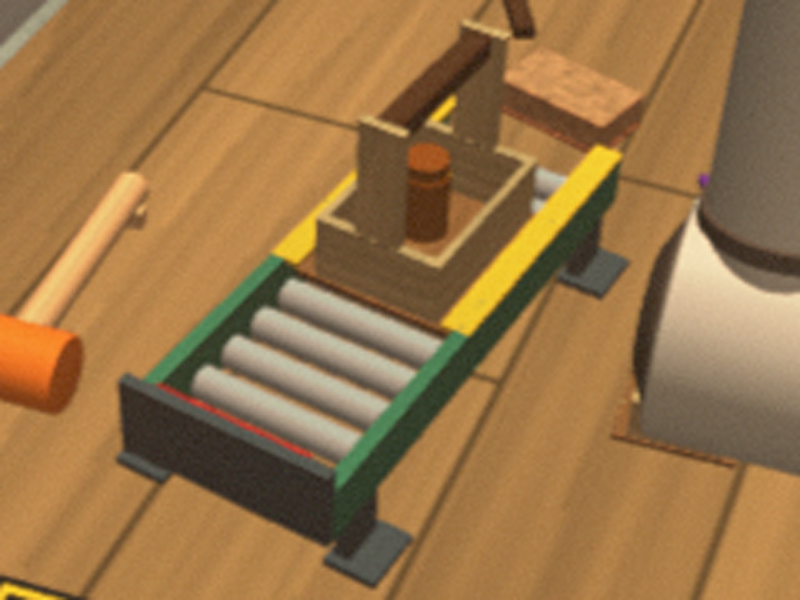

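The crop confirms it: a large plywood tote with a dark handle and the amber jar, standing between the yellow lips. The red stop is at the far end, at scene (356,240). Now casting rays.

```bash
cat > h.py <<'E'
from rig import arm
import cv2,numpy as np
from scipy.spatial.transform import Rotation as R
def cm(n,obs=None):
    m=arm.camera_model(n);K=np.array([[m['fx'],0,m['cx']],[0,m['fy'],m['cy']],[0,0,1.]])
    if n=='wrist':
        q=obs['orientation'];T=np.eye(4);T[:3,:3]=R.from_quat([q[1],q[2],q[3],q[0]]).as_matrix();T[:3,3]=obs['tcp_pos']
        V=np.linalg.inv(T@m['T_tool_cam'])
    else: V=m['view']
    return K,V
def ray(n,p,z,obs=None):
    K,V=cm(n,obs);d=V[:3,:3].T@np.linalg.inv(K)@np.array([p[0],p[1],1.]);c=-V[:3,:3].T@V[:3,3]
    return c+d*(z-c[2])/d[2]
def tri(p1,p2):
    K1,V1=cm('scene');K2,V2=cm('side')
    X=cv2.triangulatePoints(K1@V1[:3],K2@V2[:3],np.array(p1,float),np.array(p2,float));return (X[:3]/X[3]).ravel()
E
python3 - <<'E'
from h import *
np.set_printoptions(precision=4,suppress=True)
s=lambda u,v:(195+u/4,205+v/4)
d=lambda u,v:(220+u*.3,160+v*.3)
print("track z.09")
for nm,p in dict(openL=(80,340),openR_in=(228,455),openR=(245,475),lipR_end=(555,290),lipRend_in=(530,280),R_end=(733,185),L_end=(568,97)).items(): print(nm,ray('scene',s(*p),.09))
for nm,p in dict(open_near=(622,152),near_lipend_out=(467,335),near_lipend_in=(445,325),far_lipend_in=(285,262),far_end=(155,380),nearend=(337,478)).items(): print('side',nm,ray('side',d(*p),.09))
print("stop top .11")
for p in [(575,88),(710,155)]: print(ray('scene',s(*p),.11))
for p in [(122,377),(333,480)]: print('side',ray('side',d(*p),.11))
print("uprights top .228 centre")
for p in [(279,145),(454,62)]: print(ray('scene',s(*p),.228))
for p in [(385,126),(485,32)]: print('side',ray('side',d(*p),.228))
# mat
for n,roi in (('scene',(340,200,110,75)),('side',(150,320,165,150))):
    im=cv2.imread(f'pics/{n}0.png');h=cv2.cvtColor(im,cv2.COLOR_BGR2HSV)
    m=cv2.inRange(h,(22,150,120),(36,255,255));x,y,w,hh=roi;k=np.zeros_like(m);k[y:y+hh,x:x+w]=m[y:y+hh,x:x+w]
    pts=cv2.findNonZero(k)
    hull=cv2.convexHull(pts);q=cv2.approxPolyN(hull,4).reshape(-1,2) if hasattr(cv2,'approxPolyN') else cv2.boxPoints(cv2.minAreaRect(pts))
    W=np.array([ray(n,p,.004) for p in q]);print(n,q.tolist());print(W,W.mean(0),[np.linalg.norm(W[i]-W[i-1]) for i in range(4)])
for n,roi,z in (('scene',(280,250,20,30),0),('side',(335,200,25,35),0)): pass
E
```

```text
track z.09
openL [ 0.4102 -0.385   0.09  ]
openR_in [ 0.5487 -0.4062  0.09  ]
openR [ 0.5672 -0.4126  0.09  ]
lipR_end [ 0.6041 -0.1688  0.09  ]
lipRend_in [ 0.5859 -0.17    0.09  ]
R_end [0.6309 0.0017 0.09  ]
L_end [0.4796 0.0254 0.09  ]
side open_near [ 0.4023 -0.383   0.09  ]
side near_lipend_out [ 0.4401 -0.1391  0.09  ]
side near_lipend_in [ 0.4574 -0.1425  0.09  ]
side far_lipend_in [ 0.5849 -0.1582  0.09  ]
side far_end [ 0.6139 -0.0133  0.09  ]
side nearend [0.4694 0.0188 0.09  ]
stop top .11
[0.4945 0.011  0.11  ]
[ 0.6142 -0.0037  0.11  ]
side [0.6244 0.011  0.11  ]
side [0.464  0.0387 0.11  ]
uprights top .228 centre
[ 0.5058 -0.3083  0.228 ]
[ 0.5267 -0.174   0.228 ]
side [ 0.5151 -0.1629  0.228 ]
side [ 0.4926 -0.2951  0.228 ]
scene [[397, 274], [363, 233], [385, 212], [436, 227]]
[[0.6716 0.051  0.004 ]
 [0.4799 0.1765 0.004 ]
 [0.4661 0.3382 0.004 ]
 [0.646  0.3569 0.004 ]] [0.5659 0.2307 0.004 ] [np.float64(0.3068917722285207), np.float64(0.22918274503850963), np.float64(0.16231307509041276), np.float64(0.18083014292892655)]
side [[251, 457], [163, 428], [220, 334], [298, 356]]
[[0.4681 0.3385 0.004 ]
 [0.6451 0.3533 0.004 ]
 [0.6644 0.1162 0.004 ]
 [0.4851 0.1016 0.004 ]] [0.5657 0.2274 0.004 ] [np.float64(0.23750868644477496), np.float64(0.17762800396949313), np.float64(0.23793290041443646), np.float64(0.17989314856371827)]
```

>>> carry_out(dp=[[0,0,45],[0,0,90],[20,18,130],[50,45,160],[85,76,180],[117,105,180],[149,134,180],[181,163,180],[213,192,180],[245,221,180]], rot=[[0,0,0],[0,0,0],[0,0,0.1],[0,0,0.23],[0,0,0.36],[0,0,0.49],[0,0,0.62],[0,0,0.75],[0,0,0.88],[0,0,1.0]], grip=0)

```text
t: 1.1
tcp_pos: [0.3959, -0.3325, 0.3609]
orientation: [-0.0, 0.805, 0.593, 0.0]
contact_force: [-0.1, -0.5, -0.3]
width: 1.0
```

>>> carry_out(dp=[[32,29,0],[64,58,0],[90,81,0],[105,94,0],[112,101,0],[113,102,0],[113,102,0],[113,102,0],[113,102,0],[113,102,0]], rot=[[0,0,0.1],[0,0,0.154],[0,0,0.154],[0,0,0.154],[0,0,0.154],[0,0,0.154],[0,0,0.154],[0,0,0.154],[0,0,0.154],[0,0,0.154]])

```text
t: 2.1
tcp_pos: [0.5075, -0.2327, 0.3614]
orientation: [0.0, 0.759, 0.651, -0.0]
contact_force: [-0.1, 0.2, 1.0]
width: 1.003
```

```bash
python3 - <<'E'
from h import *
import pickle
o=arm.get_obs();im=arm.camera('wrist');pickle.dump(o,open('o1.pkl','wb'))
print(o['t'],o['tcp_pos'],o['orientation'],o['contact_force'],o['joint_positions'])
cv2.imwrite('pics/w1.png',im[:,:,::-1])
E
```

```text
2.1 [ 0.50749762 -0.2326824   0.36141445] [ 9.08608163e-05  7.59448520e-01  6.50567396e-01 -2.11053343e-05] [-0.12767161  0.19596345  0.95966495] [-6.46285711e-01  6.49104949e-02  1.34913092e+00 -8.12008258e-05
  1.72738280e+00 -4.92164689e-01]
```

View pics/w1.png

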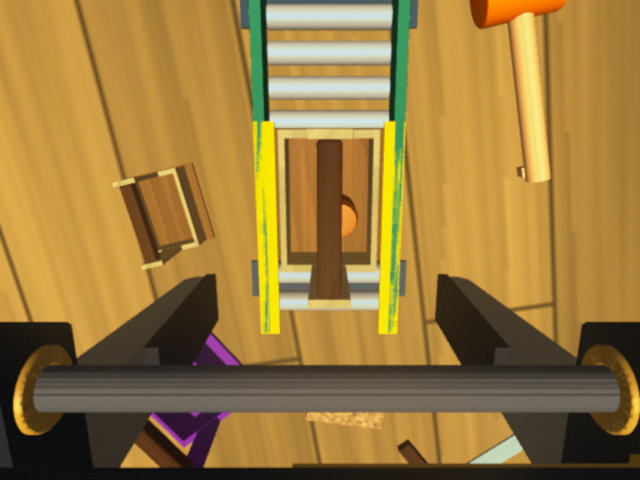

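Wrist view: the dark handle runs from (329,140) to (329,298). The jar is at (348,217), slightly to the right of the handle. The lips end at rows 122, and the track sides are vertical in the image.

```bash
python3 - <<'E'
from h import *
import pickle
np.set_printoptions(precision=4,suppress=True)
o=pickle.load(open('o1.pkl','rb'));im=cv2.imread('pics/w1.png');h=cv2.cvtColor(im,cv2.COLOR_BGR2HSV)
y=cv2.inRange(h,(22,150,150),(34,255,255));y[:,:240]=0;y[:,420:]=0
g=cv2.inRange(h,(60,80,40),(85,255,200))
for nm,m,rows in (('yel',y,(140,180,220,260,300)),('grn',g,(40,70,100))):
    for r in rows:
        c=np.flatnonzero(m[r]);L=c[c<325];Rr=c[c>325]
        L=L[L>240];Rr=Rr[Rr<420]
        if nm=='yel': p=(L.max(),Rr.min())
        else: p=(L.min(),Rr.max())
        a,b=[ray('wrist',(q,r),.09,o) for q in p];print(nm,r,L.min(),L.max(),Rr.min(),Rr.max(),a[:2],b[:2],(a+b)[:2]/2,np.linalg.norm(a-b))
d=cv2.inRange(im,(0,0,0),(60,70,110))
for r in (150,180,210,240,250): 
    c=np.flatnonzero(d[r,305:350])+305;print(r,c.min(),c.max(), ray('wrist',(c.mean(),r),.228,o)[:2])
for p in ((329,139),(330,298)): print('ends',ray('wrist',p,.228,o))
for p in ((263,122),(394,122)): print('lipend',ray('wrist',p,.09,o))
print('upright end', ray('wrist',(329,129),.228,o),ray('wrist',(329,308),.228,o))
E
python3 -c "
import cv2;a=cv2.imread('pics/w1.png')[110:320,230:430];cv2.imwrite('pics/w1c.png',cv2.resize(a,None,fx=2.8,fy=2.8,interpolation=cv2.INTER_CUBIC))"
```

```text
yel 140 253 274 384 405 [ 0.4618 -0.1648] [ 0.5783 -0.1829] [ 0.52   -0.1739] 0.11792028140002977
yel 180 255 275 382 403 [ 0.4551 -0.207 ] [ 0.5709 -0.225 ] [ 0.513 -0.216] 0.11721709488343067
yel 220 256 276 381 401 [ 0.4481 -0.2511] [ 0.5643 -0.2691] [ 0.5062 -0.2601] 0.11760273469376255
yel 260 258 278 380 399 [ 0.4419 -0.2973] [ 0.5574 -0.3153] [ 0.4996 -0.3063] 0.11686066500293521
yel 300 259 278 379 398 [ 0.4331 -0.3454] [ 0.5501 -0.3636] [ 0.4916 -0.3545] 0.1184282799677846
grn 40 251 265 392 407 [ 0.4567 -0.0637] [ 0.6135 -0.088 ] [ 0.5351 -0.0759] 0.15872484365462328
grn 70 252 263 391 406 [ 0.4521 -0.092 ] [ 0.6094 -0.1164] [ 0.5308 -0.1042] 0.15911834116402554
grn 100 253 266 391 404 [ 0.4474 -0.1212] [ 0.604  -0.1455] [ 0.5257 -0.1334] 0.1584743464514763
150 317 341 [ 0.5182 -0.1792]
180 317 341 [ 0.5147 -0.2018]
210 317 340 [ 0.5107 -0.2251]
240 317 340 [ 0.5071 -0.2492]
250 318 340 [ 0.5057 -0.2574]
ends [ 0.5194 -0.1711  0.228 ]
ends [ 0.5007 -0.2984  0.228 ]
lipend [ 0.4536 -0.1447  0.09  ]
lipend [ 0.5911 -0.1661  0.09  ]
upright end [ 0.5206 -0.1639  0.228 ] [ 0.4985 -0.3071  0.228 ]
```

View pics/w1c.png

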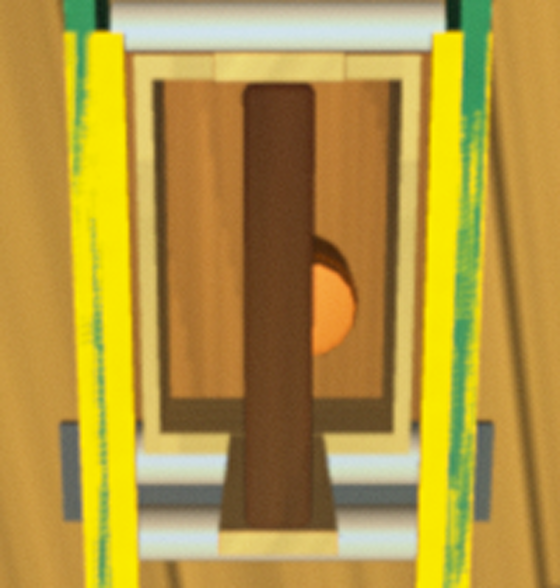

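>>> carry_out(dp=[[1,-1,-20],[2,-2,-50],[2.5,-2.3,-80],[2.5,-2.3,-105],[2.5,-2.3,-125],[2.5,-2.3,-140],[2.5,-2.3,-150],[2.5,-2.3,-157],[2.5,-2.3,-161],[2.5,-2.3,-161]], rot=[[0,0,0],[0,0,0],[0,0,0],[0,0,0],[0,0,0],[0,0,0],[0,0,0],[0,0,0],[0,0,0],[0,0,0]])

```text
t: 3.15
tcp_pos: [0.5105, -0.2345, 0.2004]
orientation: [0.0, 0.759, 0.651, 0.0]
contact_force: [0.6, -0.1, 0.6]
width: 1.001
```

```bash
python3 - <<'E'
from h import *
im=arm.camera('wrist');cv2.imwrite('pics/w2.png',im[:,:,::-1])
o=arm.get_obs();print(o['tcp_pos'],o['contact_force'])
E
```

```text
[ 0.5107005  -0.23461802  0.20085524] [0.96590012 0.59690757 0.31108695]
```

View pics/w2.png

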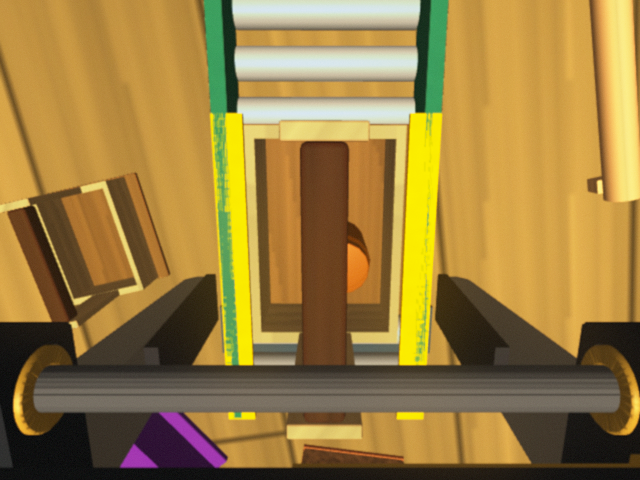

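The handle sits midway between the fingers, at column 325 with the finger edges at 216 and 437. Closing now.

>>> carry_out(dp=[[0,0,0],[0,0,0],[0,0,0],[0,0,0],[0,0,0],[0,0,0],[0,0,0],[0,0,0],[0,0,0],[0,0,0]], rot=[[0,0,0],[0,0,0],[0,0,0],[0,0,0],[0,0,0],[0,0,0],[0,0,0],[0,0,0],[0,0,0],[0,0,0]], grip=1)

```text
t: 4.2
tcp_pos: [0.5104, -0.2344, 0.2003]
orientation: [-0.0, 0.759, 0.651, -0.0]
contact_force: [0.5, 0.1, 0.1]
width: 0.153
```

```bash
python3 - <<'E'
from h import *
im=arm.camera('wrist');cv2.imwrite('pics/w3.png',im[:,:,::-1])
im=arm.camera('side');cv2.imwrite('pics/s3.png',cv2.resize(im[130:330,250:450,::-1],None,fx=3,fy=3))
o=arm.get_obs();print(o['tcp_pos'],o['contact_force'],o['width'])
E
```

```text
[ 0.51040032 -0.23439894  0.2002828 ] [-0.16773175  0.48684056  0.87422186] 0.0638287469981529
```

View pics/w3.png

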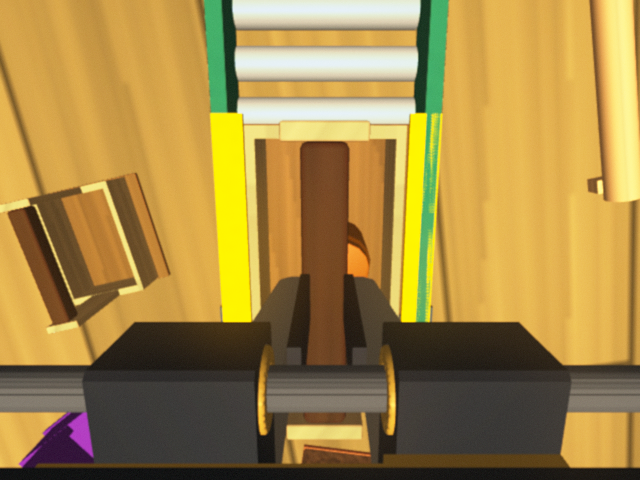

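View pics/s3.png

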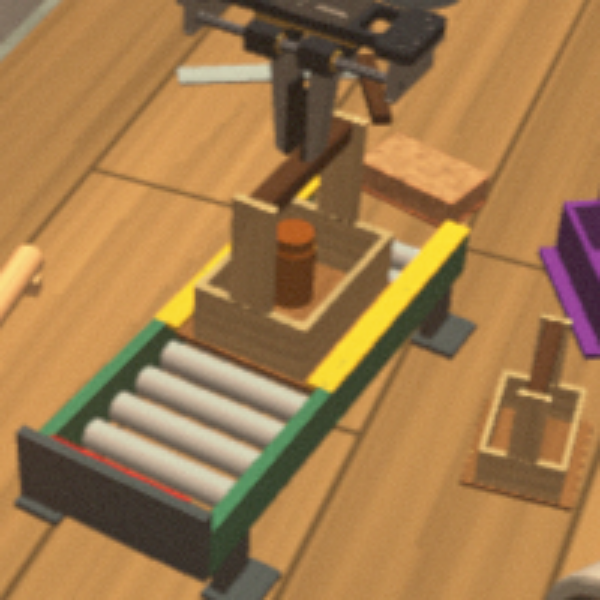

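```bash
python3 - <<'E'
from h import *
o=arm.get_obs();print(o['width'],o['tcp_pos'])
im=arm.camera('side').copy()
K,V=cm('side')
for z in (.2003,.219,.228):
    p=K@(V[:3,:3]@np.array([.5104,-.2344,z])+V[:3,3]);print(z,p[:2]/p[2])
a=cv2.resize(im[140:260,300:400,::-1],None,fx=5,fy=5,interpolation=cv2.INTER_CUBIC)
cv2.imwrite('pics/s4.png',a)
im=arm.camera('scene');cv2.imwrite('pics/sc4.png',cv2.resize(im[190:310,220:340,::-1],None,fx=5,fy=5,interpolation=cv2.INTER_CUBIC))
K,V=cm('scene')
for z in (.2003,.219,.228):
    p=K@(V[:3,:3]@np.array([.5104,-.2344,z])+V[:3,3]);print(z,p[:2]/p[2])
print(arm.get_obs()['width'])
E
```

```text
0.0638287469981529 [ 0.51040032 -0.23439894  0.2002828 ]
0.2003 [348.5566787  191.21977096]
0.219 [348.95545135 184.55007998]
0.228 [349.15002795 181.29567973]
0.2003 [287.38676532 238.49398531]
0.219 [287.31655418 231.77772821]
0.228 [287.28232964 228.50387754]
0.007484081228063857
```

View pics/s4.png

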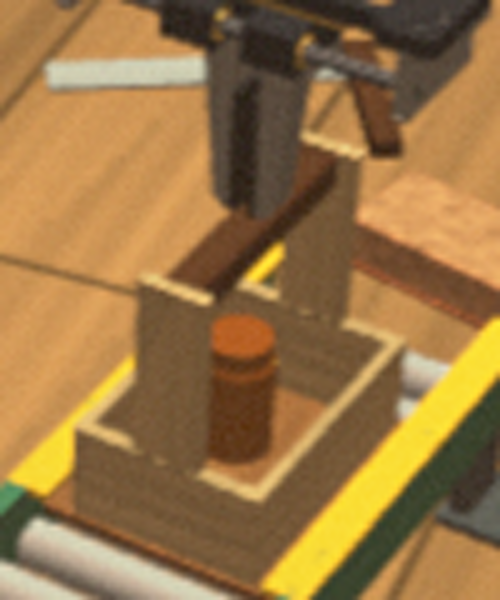

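View pics/sc4.png

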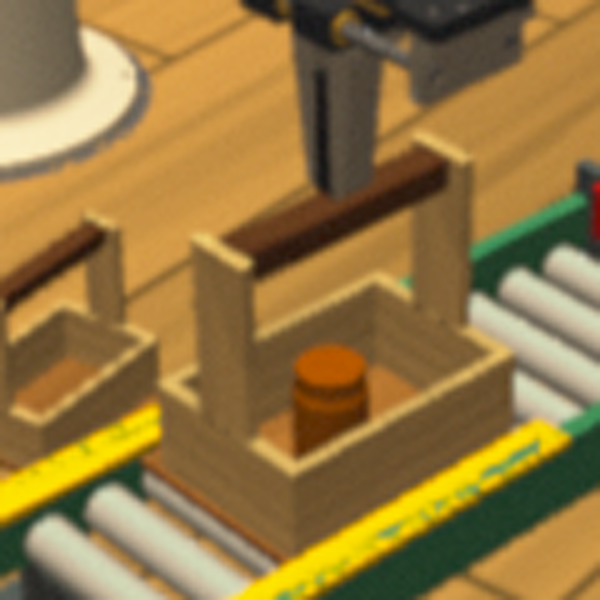

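The fingers closed just above the handle, although the reported TCP should be below its top. I'll triangulate the fingertip and the handle to find which one disagrees.

```bash
python3 - <<'E'
from h import *
np.set_printoptions(precision=4,suppress=True)
s=lambda u,v:(220+u/5,190+v/5); d=lambda u,v:(300+u/5,140+v/5)
print('tip',tri(s(335,193),d(250,213)))
print('upright top far(stop) ',tri(s(443,150),d(176,290)))
print('upright top open ',tri(s(221,253),d(333,146)))
print('jar top ctr',tri(s(330,365),d(243,335)))
print('rim corner', tri(s(512,354),d(75,430)), tri(s(165,385),d(402,340)))
print('lip end near', tri((195+555/4,205+290/4),(220+.3*285,160+.3*262)))
# initial finger tips
im=cv2.imread('pics/scene0.png');cv2.imwrite('pics/c5.png',cv2.resize(im[160:260,0:120],None,fx=5,fy=5))
im=cv2.imread('pics/side0.png');cv2.imwrite('pics/c6.png',cv2.resize(im[80:180,480:600],None,fx=5,fy=5))
for n in ('scene','side'):
    K,V=cm(n);p=K@(V[:3,:3]@np.array([.1499,-.5544,.1803])+V[:3,3]);print(n,p[:2]/p[2])
E
```

```text
tip [ 0.5078 -0.2328  0.2261]
upright top far(stop)  [ 0.5188 -0.1664  0.2236]
upright top open  [ 0.4946 -0.3022  0.2234]
jar top ctr [ 0.5155 -0.2505  0.1413]
rim corner [ 0.5671 -0.17    0.1255] [ 0.4497 -0.2967  0.1265]
lip end near [ 0.5927 -0.1631  0.0826]
scene [ 78.0594 251.5907]
side [525.3436 164.9374]
```

View pics/c5.png

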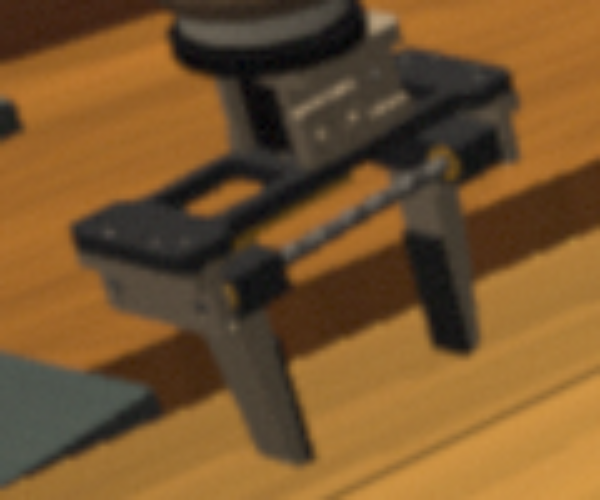

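The cameras agree. The physical fingertips are about 28 mm behind the reported TCP: triangulated tip at 0.226–0.230 m against 0.200 m reported, with the initial picture and the wrist-image tip scale showing the same offset. I'll open again, then go about 28 mm lower while watching the force.

>>> carry_out(dp=[[0,0,5],[0,0,10],[0,0,10],[0,0,10],[0,0,10],[0,0,10],[0,0,10],[0,0,10],[0,0,10],[0,0,10]], rot=[[0,0,0],[0,0,0],[0,0,0],[0,0,0],[0,0,0],[0,0,0],[0,0,0],[0,0,0],[0,0,0],[0,0,0]], grip=0)

```text
t: 5.4
tcp_pos: [0.5104, -0.2344, 0.2103]
orientation: [-0.0, 0.759, 0.651, -0.0]
contact_force: [-0.8, -0.7, -0.8]
width: 0.852
```

>>> carry_out(dp=[[0,0,0],[0,0,0],[0,0,-4],[0,0,-10],[0,0,-17],[0,0,-24],[0,0,-30],[0,0,-35],[0,0,-38],[0,0,-38]], rot=[[0,0,0],[0,0,0],[0,0,0],[0,0,0],[0,0,0],[0,0,0],[0,0,0],[0,0,0],[0,0,0],[0,0,0]])

```text
t: 6.4
tcp_pos: [0.5102, -0.2342, 0.1717]
orientation: [-0.0, 0.759, 0.651, -0.0]
contact_force: [0.0, -0.2, -0.6]
width: 1.002
```

```bash
python3 - <<'E'
from h import *
im=arm.camera('scene');a=cv2.resize(im[190:310,220:340,::-1],(400,400),interpolation=cv2.INTER_CUBIC)
im=arm.camera('side');b=cv2.resize(im[140:260,290:410,::-1],(400,400),interpolation=cv2.INTER_CUBIC)
cv2.imwrite('pics/p5.png',np.hstack([a,b]))
o=arm.get_obs();print(o['t'],o['tcp_pos'],o['contact_force'],o['width'])
E
```

```text
6.5 [ 0.51053368 -0.23450938  0.17251387] [-0.69514467 -0.47599999  0.64975797] 0.9992736313736672
```

View pics/p5.png

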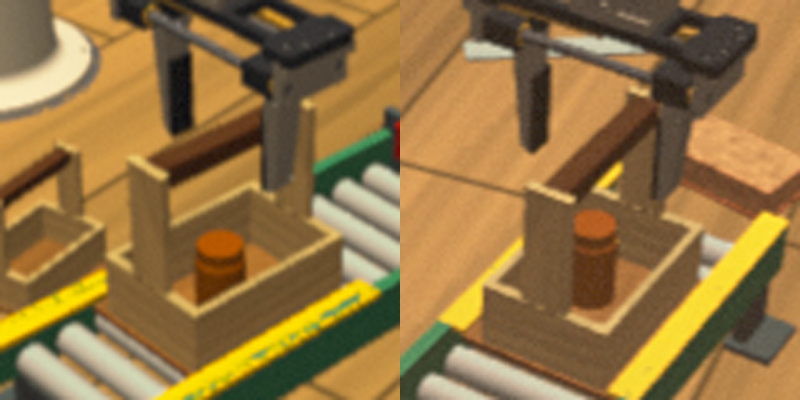

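The fingers now straddle the handle with the tips below it (scene crop: tips at (178,130) and (278,187), handle between them). Closing.

>>> carry_out(dp=[[0,0,0],[0,0,0],[0,0,0],[0,0,0],[0,0,0],[0,0,0],[0,0,0],[0,0,0],[0,0,0],[0,0,0]], rot=[[0,0,0],[0,0,0],[0,0,0],[0,0,0],[0,0,0],[0,0,0],[0,0,0],[0,0,0],[0,0,0],[0,0,0]], grip=1)

```text
t: 7.5
tcp_pos: [0.51, -0.2344, 0.1722]
orientation: [-0.0, 0.759, 0.651, -0.0]
contact_force: [-1.8, -0.7, 1.6]
width: 0.214
```

>>> carry_out(dp=[[0,0,0],[0,0,0],[0,0,0],[0,0,0],[0,0,0],[0.1,0.5,0],[0.3,2,0],[0.6,4,0],[0.9,6,0],[1.2,8,0]], rot=[[0,0,0],[0,0,0],[0,0,0],[0,0,0],[0,0,0],[0,0,0],[0,0,0],[0,0,0],[0,0,0],[0,0,0]])

```text
t: 8.5
tcp_pos: [0.5116, -0.2262, 0.1723]
orientation: [-0.0, 0.759, 0.651, -0.0]
contact_force: [-3.7, -0.3, 2.2]
width: 0.217
```

```bash
python3 - <<'E'
from h import *
o=arm.get_obs()
im=arm.camera('wrist');cv2.imwrite('pics/w6.png',im[:,:,::-1])
print(o['t'],o['tcp_pos'],o['contact_force'],o['moment'],o['width'])
E
```

```text
8.5 [ 0.51156816 -0.22617251  0.17230959] [-3.71192483 -0.30137942  2.21232447] [ 0.01555201  0.62634129 -0.04293108] 0.21714309478338323
```

View pics/w6.png

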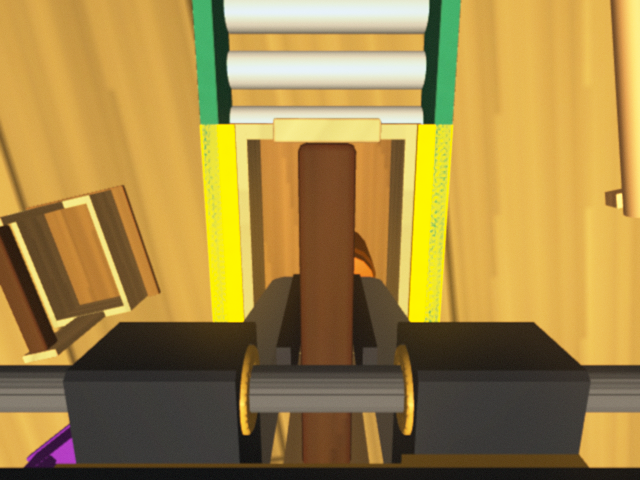

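>>> carry_out(dp=[[0,1,0],[0,4,0],[0,9,0],[1,16,0],[2.2,24,0],[3.5,32,0],[4.9,41,0],[6.3,50,0],[7.8,60,0],[9.3,69,0]], rot=[[0,0,0],[0,0,0],[0,0,0],[0,0,0],[0,0,0],[0,0,0],[0,0,0],[0,0,0],[0,0,0],[0,0,0]])

```text
t: 9.55
tcp_pos: [0.5209, -0.1564, 0.1722]
orientation: [-0.0, 0.759, 0.651, -0.0]
contact_force: [1.0, -0.7, -2.8]
width: 0.213
```

>>> carry_out(dp=[[1.3,8,0],[2.5,16,0],[3.8,24,0],[5,32,0],[6.1,39,0],[7.1,45,0],[7.8,50,0],[8.5,54,0],[9,57,0],[9.2,59,0]], rot=[[0,0,0],[0,0,0],[0,0,0],[0,0,0],[0,0,0],[0,0,0],[0,0,0],[0,0,0],[0,0,0],[0,0,0]])

```text
t: 10.55
tcp_pos: [0.5301, -0.0982, 0.1722]
orientation: [-0.0, 0.759, 0.651, -0.0]
contact_force: [0.0, 1.0, -2.9]
width: 0.214
```

```bash
python3 - <<'E'
from h import *
o=arm.get_obs()
im=arm.camera('wrist');cv2.imwrite('pics/w7.png',im[:,:,::-1])
im=arm.camera('scene');a=cv2.resize(im[170:290,270:390,::-1],(400,400),interpolation=cv2.INTER_CUBIC)
im=arm.camera('side');b=cv2.resize(im[180:330,250:400,::-1],(400,400),interpolation=cv2.INTER_CUBIC)
cv2.imwrite('pics/p7.png',np.hstack([a,b]))
print(o['t'],o['tcp_pos'],o['contact_force'],o['moment'],o['width'])
E
```

```text
10.55 [ 0.53008188 -0.09818508  0.17224121] [ 0.02004772  1.00614452 -2.87577508] [-0.06327837 -0.2131287  -0.03900821] 0.2139785179315409
```

View pics/w7.png

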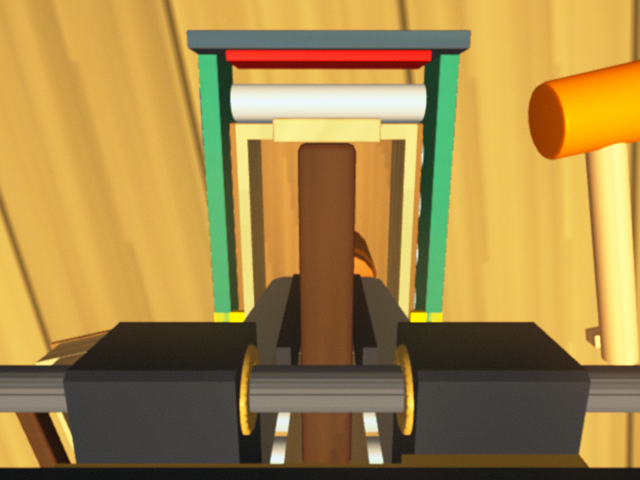

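View pics/p7.png

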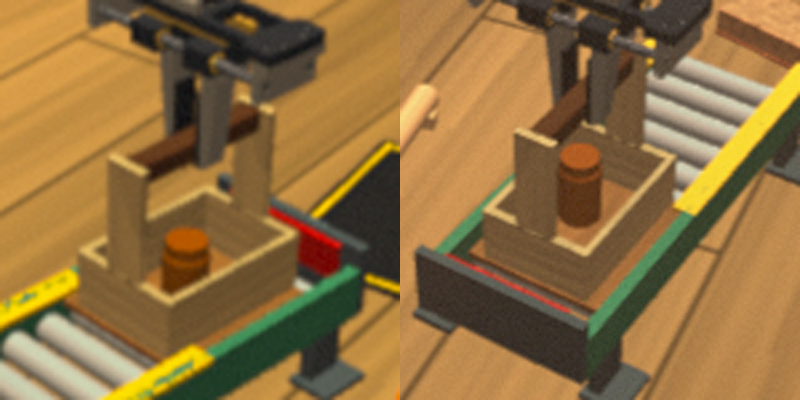

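```bash
python3 - <<'E'
from h import *
o=arm.get_obs();dr=np.array([.155,.988,0])
for r in (50,57,62,67): print(r,(ray('wrist',(329,r),.11,o)-o['tcp_pos'])@dr)
print('tote front upright .228',(ray('wrist',(327,119),.228,o)-o['tcp_pos'])@dr)
im=cv2.imread('pics/w7.png');print(im[45:90,329].tolist())
E
```

```text
50 0.11308427336211661
57 0.1093470004648204
62 0.10666105540391725
67 0.1039612698025627
tote front upright .228 0.07120833239038546
[[120, 118, 99], [117, 117, 100], [102, 106, 97], [71, 78, 75], [42, 47, 96], [21, 24, 199], [19, 34, 254], [27, 39, 255], [33, 48, 254], [28, 44, 254], [33, 47, 254], [38, 54, 254], [39, 58, 254], [40, 53, 255], [33, 47, 255], [12, 24, 242], [6, 10, 153], [7, 15, 112], [8, 11, 113], [9, 16, 116], [3, 7, 110], [2, 5, 109], [14, 23, 117], [29, 67, 145], [59, 130, 198], [81, 175, 228], [85, 182, 230], [83, 180, 228], [84, 181, 230], [85, 182, 230], [79, 180, 229], [83, 180, 229], [83, 183, 231], [86, 181, 230], [86, 184, 231], [82, 180, 229], [86, 185, 232], [84, 180, 230], [96, 169, 212], [118, 154, 176], [145, 169, 180], [161, 188, 199], [173, 203, 214], [184, 212, 226], [190, 220, 229]]
```

The gap to the stop is about 32–34 mm. I'll ease in 22 mm and then creep.

>>> carry_out(dp=[[0.2,1,0],[0.6,4,0],[1.1,7,0],[1.6,10.5,0],[2.2,14,0],[2.7,17,0],[3,19.5,0],[3.2,21,0],[3.4,22,0],[3.5,22.5,0]], rot=[[0,0,0],[0,0,0],[0,0,0],[0,0,0],[0,0,0],[0,0,0],[0,0,0],[0,0,0],[0,0,0],[0,0,0]])

```text
t: 11.7
tcp_pos: [0.5336, -0.0758, 0.1723]
orientation: [-0.0, 0.759, 0.651, -0.0]
contact_force: [-0.0, -0.1, -3.3]
width: 0.214
```

>>> carry_out(dp=[[0.1,0.7,0],[0.2,1.4,0],[0.3,2.1,0],[0.4,2.8,0],[0.5,3.5,0],[0.6,4.2,0],[0.8,4.9,0],[0.9,5.6,0],[1,6.3,0],[1.1,7,0]], rot=[[0,0,0],[0,0,0],[0,0,0],[0,0,0],[0,0,0],[0,0,0],[0,0,0],[0,0,0],[0,0,0],[0,0,0]])

```text
t: 12.7
tcp_pos: [0.5347, -0.0688, 0.1723]
orientation: [-0.0, 0.759, 0.651, -0.0]
contact_force: [-0.1, -0.3, -4.6]
width: 0.215
```

>>> carry_out(dp=[[0,0.3,0],[0.1,0.6,0],[0.1,0.9,0],[0.2,1.2,0],[0.2,1.5,0],[0.3,1.8,0],[0.3,2.1,0],[0.4,2.4,0],[0.4,2.7,0],[0.5,3,0]], rot=[[0,0,0],[0,0,0],[0,0,0],[0,0,0],[0,0,0],[0,0,0],[0,0,0],[0,0,0],[0,0,0],[0,0,0]])

```text
t: 13.7
tcp_pos: [0.5352, -0.0658, 0.1723]
orientation: [-0.0, 0.759, 0.651, -0.0]
contact_force: [-0.5, 0.1, -4.3]
width: 0.217
```

>>> carry_out(dp=[[0,0.3,0],[0.1,0.6,0],[0.1,0.9,0],[0.2,1.2,0],[0.2,1.5,0],[0.3,1.8,0],[0.3,2.1,0],[0.4,2.4,0],[0.4,2.7,0],[0.5,3,0]], rot=[[0,0,0],[0,0,0],[0,0,0],[0,0,0],[0,0,0],[0,0,0],[0,0,0],[0,0,0],[0,0,0],[0,0,0]])

```text
t: 14.7
tcp_pos: [0.5357, -0.0635, 0.1726]
orientation: [0.001, 0.759, 0.651, -0.0]
contact_force: [-1.9, -3.5, -0.9]
width: 0.212
```

```bash
python3 - <<'E'
from h import *
o=arm.get_obs();dr=np.array([.155,.988,0])
im=arm.camera('wrist');cv2.imwrite('pics/w8.png',im[:,:,::-1])
im=arm.camera('scene');a=cv2.resize(im[190:270,320:400,::-1],(400,400),interpolation=cv2.INTER_CUBIC)
im=arm.camera('side');b=cv2.resize(im[220:320,250:350,::-1],(400,400),interpolation=cv2.INTER_CUBIC)
cv2.imwrite('pics/p8.png',np.hstack([a,b]))
print(o['t'],o['tcp_pos'],o['contact_force'],o['moment'],o['width'])
E
```

```text
14.7 [ 0.53572574 -0.0635081   0.17263077] [-1.85734421 -3.50497501 -0.89474153] [-0.8409762   0.37138377 -0.01534013] 0.21167826499587802
```

View pics/w8.png

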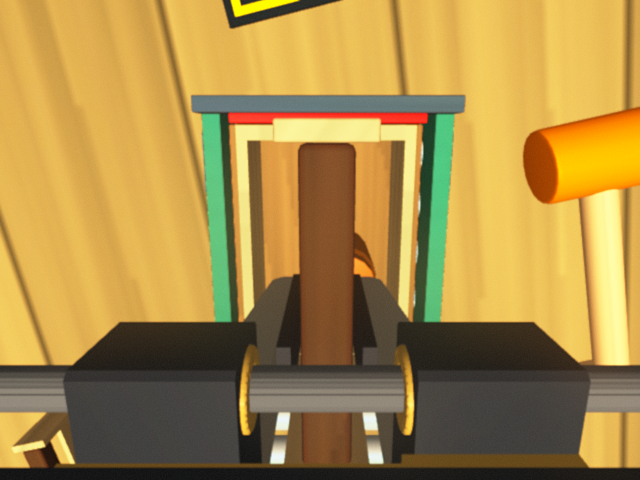

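View pics/p8.png

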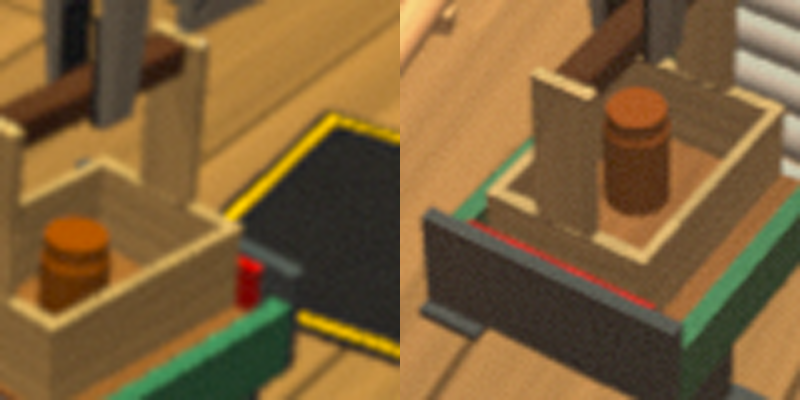

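Contact with the stop: −3.5 N along the track, and the red strip's gap to the skid has closed in all views. I'll hold briefly, then back off a hair and lift slowly.

>>> carry_out(dp=[[0,0,-0.3],[0,0,-0.3],[0,0,-0.3],[0,0,-0.3],[0,0,-0.3],[0,-0.5,0],[0,-0.8,0.5],[0,-0.8,1.5],[0,-0.8,3],[0,-0.8,5]], rot=[[0,0,0],[0,0,0],[0,0,0],[0,0,0],[0,0,0],[0,0,0],[0,0,0],[0,0,0],[0,0,0],[0,0,0]])

```text
t: 15.85
tcp_pos: [0.5353, -0.0633, 0.1766]
orientation: [-0.001, 0.759, 0.651, -0.0]
contact_force: [-1.1, -0.9, -6.2]
width: 0.219
```

>>> carry_out(dp=[[0,0,2],[0,0,5],[0,0,9],[0,0,14],[0,0,19],[0,0,24],[0,0,28],[0,0,31],[0,0,33],[0,0,34]], rot=[[0,0,0],[0,0,0],[0,0,0],[0,0,0],[0,0,0],[0,0,0],[0,0,0],[0,0,0],[0,0,0],[0,0,0]])

```text
t: 16.85
tcp_pos: [0.5359, -0.0633, 0.2116]
orientation: [-0.0, 0.759, 0.651, 0.0]
contact_force: [0.6, -0.2, -4.3]
width: 0.216
```

```bash
python3 - <<'E'
from h import *
o=arm.get_obs()
im=arm.camera('scene');a=cv2.resize(im[150:290,270:410,::-1],(400,400),interpolation=cv2.INTER_CUBIC)
im=arm.camera('side');b=cv2.resize(im[180:330,250:400,::-1],(400,400),interpolation=cv2.INTER_CUBIC)
cv2.imwrite('pics/p9.png',np.hstack([a,b]))
print(o['t'],o['tcp_pos'],o['contact_force'],o['moment'],o['width'])
E
```

```text
16.85 [ 0.53590139 -0.06331511  0.21163058] [ 0.64446714 -0.20671062 -4.26028393] [ 0.03699213 -0.09399894  0.01027498] 0.2163168276890875
```

View pics/p9.png

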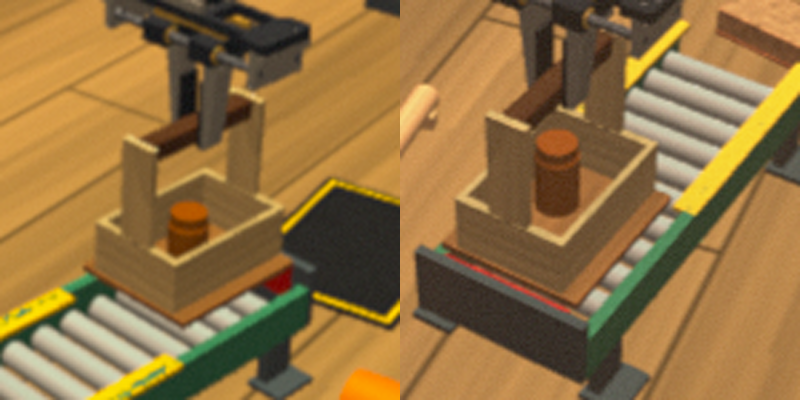

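>>> carry_out(dp=[[0,0,2],[0,1,7],[0,3,14],[0,6,22],[1,11,30],[2,18,36],[3,27,40],[4,38,42],[5,50,42],[6,63,42]], rot=[[0,0,0],[0,0,0],[0,0,0],[0,0,0],[0,0,0.01],[0,0,0.03],[0,0,0.05],[0,0,0.07],[0,0,0.09],[0,0,0.11]])

```text
t: 17.95
tcp_pos: [0.5415, 0.0006, 0.253]
orientation: [-0.0, 0.721, 0.692, -0.0]
contact_force: [-0.2, -0.1, -3.9]
width: 0.216
```

>>> carry_out(dp=[[2,13,0],[3,27,0],[5,41,0],[6,55,0],[8,68,0],[9,79,0],[10,88,0],[10.5,95,0],[11,99,0],[11,101,0]], rot=[[0,0,0.02],[0,0,0.04],[0,0,0.06],[0,0,0.08],[0,0,0.1],[0,0,0.11],[0,0,0.12],[0,0,0.122],[0,0,0.122],[0,0,0.122]])

```text
t: 18.95
tcp_pos: [0.5528, 0.1005, 0.2533]
orientation: [0.0, 0.679, 0.734, -0.0]
contact_force: [-0.5, -0.3, -5.1]
width: 0.215
```

```bash
python3 - <<'E'
from h import *
import pickle
o=arm.get_obs();pickle.dump(o,open('o10.pkl','wb'))
im=arm.camera('wrist');cv2.imwrite('pics/w10.png',im[:,:,::-1])
im=arm.camera('side');cv2.imwrite('pics/s10.png',im[:,:,::-1])
print(o['t'],o['tcp_pos'],o['orientation'],o['contact_force'],o['width'])
E
```

```text
18.95 [0.55277146 0.10048418 0.25330556] [ 6.28297842e-05  6.78646087e-01  7.34465439e-01 -5.44829218e-05] [-0.50080124 -0.32844381 -5.1066151 ] 0.2146982449550636
```

View pics/w10.png

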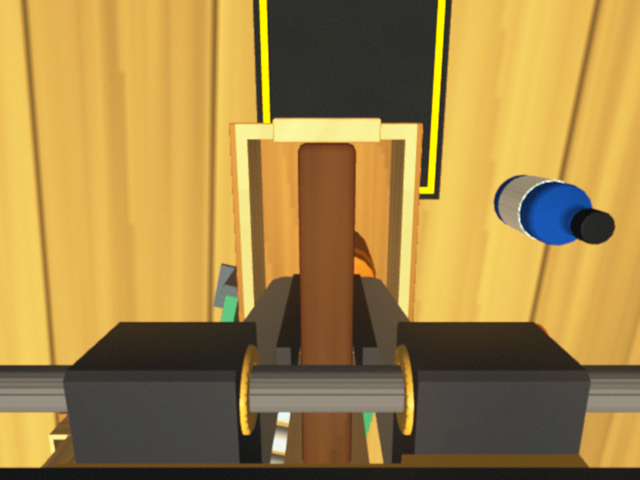

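View pics/s10.png

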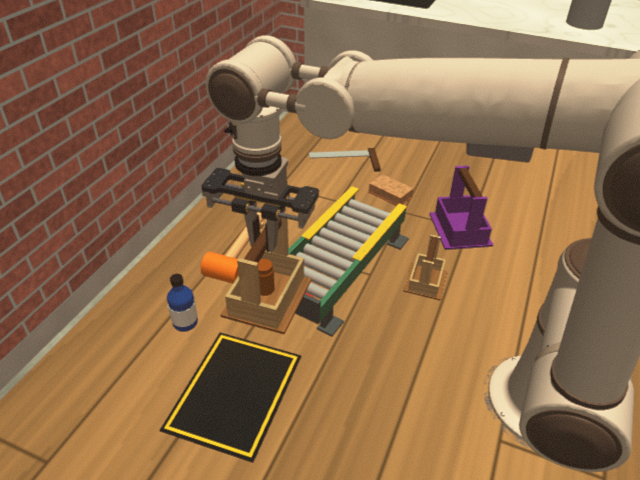

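The wrist view shows the mat's yellow lines at about columns 266 and 437, with the bottle clear to the right. Refining the mat pose from this view and the side view.

```bash
python3 - <<'E'
from h import *
import pickle
np.set_printoptions(precision=4,suppress=True)
o=pickle.load(open('o10.pkl','rb'));im=cv2.imread('pics/w10.png');h=cv2.cvtColor(im,cv2.COLOR_BGR2HSV)
m=cv2.inRange(h,(25,200,180),(34,255,255))
Ls=[];Rs=[]
for r in range(10,112,10):
    c=np.flatnonzero(m[r]);L=c[(c>240)&(c<300)];Rr=c[(c>400)&(c<460)]
    if len(L) and len(Rr): Ls.append(ray('wrist',(L.mean(),r),.004,o));Rs.append(ray('wrist',(Rr.mean(),r),.004,o))
Ls=np.array(Ls);Rs=np.array(Rs)
for S in(Ls,Rs):
    vx,vy,x,y=cv2.fitLine(S[:,:2].astype(np.float32),cv2.DIST_L2,0,.001,.001).ravel();print(np.degrees(np.arctan2(vy,vx)),x,y)
print(Ls[0],Ls[-1],Rs[0],Rs[-1])
print('near corner',ray('wrist',(430,190),.004,o))
# side mat
a=cv2.imread('pics/s10.png');h=cv2.cvtColor(a,cv2.COLOR_BGR2HSV);k=cv2.inRange(h,(22,150,120),(36,255,255));k[:,:150]=0;k[:,315:]=0;k[:325]=0
q=cv2.approxPolyN(cv2.convexHull(cv2.findNonZero(k)),4).reshape(-1,2);W=np.array([ray('side',p,.004) for p in q]);print(W,W.mean(0))
q=o['orientation'];M=R.from_quat([q[1],q[2],q[3],q[0]]).as_matrix();print('toolx',np.degrees(np.arctan2(M[1,0],M[0,0])))
print('bottle',tri((438,258),(182,303)))
# handle front ray
print('upright',ray('wrist',(327,119),.2533-.102+.158,o)-o['tcp_pos'])
E
```

```text
-85.53845 0.48196143 0.23147652
-85.58031 0.65152395 0.24491061
[0.4787 0.2765 0.004 ] [0.4857 0.1851 0.004 ] [0.6482 0.2899 0.004 ] [0.6552 0.1985 0.004 ]
near corner [0.6611 0.1181 0.004 ]
[[0.4681 0.3385 0.004 ]
 [0.6451 0.3533 0.004 ]
 [0.6644 0.1162 0.004 ]
 [0.4851 0.1016 0.004 ]] [0.5657 0.2274 0.004 ]
toolx 94.52413176807399
bottle [0.7555 0.1141 0.0604]
upright [-0.0053  0.071   0.056 ]
```

>>> carry_out(dp=[[0.3,3,0],[1,9,0],[2,20,0],[3.5,34,0],[5.5,50,-3],[7.5,68,-8],[9.3,85,-15],[11,100,-24],[12.2,112,-34],[13.2,121,-45]], rot=[[0,0,0],[0,0,0],[0,0,0],[0,0,0],[0,0,0],[0,0,0],[0,0,0],[0,0,0],[0,0,0],[0,0,0]])

```text
t: 20.05
tcp_pos: [0.5657, 0.2225, 0.2071]
orientation: [-0.0, 0.678, 0.735, -0.0]
contact_force: [-0.8, -0.5, -4.7]
width: 0.215
```

>>> carry_out(dp=[[0.5,5,-11],[0.8,7.5,-22],[0.8,7.5,-34],[0.8,7.5,-46],[0.8,7.5,-57],[0.8,7.5,-66],[0.8,7.5,-74],[0.8,7.5,-80],[0.8,7.5,-84],[0.8,7.5,-86]], rot=[[0,0,0],[0,0,0],[0,0,0],[0,0,0],[0,0,0],[0,0,0],[0,0,0],[0,0,0],[0,0,0],[0,0,0]])

```text
t: 21.05
tcp_pos: [0.5667, 0.2288, 0.122]
orientation: [-0.0, 0.679, 0.734, -0.0]
contact_force: [-0.6, 0.1, -4.0]
width: 0.217
```

```bash
python3 - <<'E'
from h import *
import pickle
o=arm.get_obs();pickle.dump(o,open('o11.pkl','wb'))
im=arm.camera('wrist');cv2.imwrite('pics/w11.png',im[:,:,::-1])
im=arm.camera('scene');a=cv2.resize(im[150:290,330:470,::-1],(400,400),interpolation=cv2.INTER_CUBIC)
im=arm.camera('side');b=cv2.resize(im[270:470,130:330,::-1],(400,400),interpolation=cv2.INTER_CUBIC)
cv2.imwrite('pics/p11.png',np.hstack([a,b]))
print(o['t'],o['tcp_pos'],o['orientation'],o['contact_force'],o['width'])
E
```

```text
21.05 [0.56669883 0.22879194 0.12204239] [-3.00136677e-05  6.78630313e-01  7.34480017e-01 -3.92946980e-05] [-0.63265353  0.05703841 -3.95515694] 0.2169202414878141
```

View pics/w11.png

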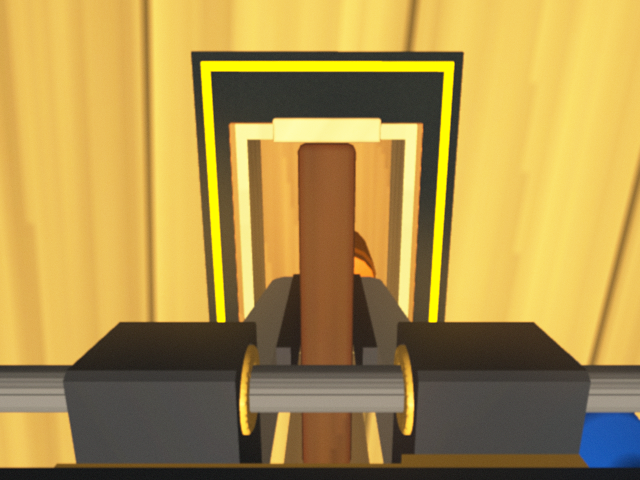

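View pics/p11.png

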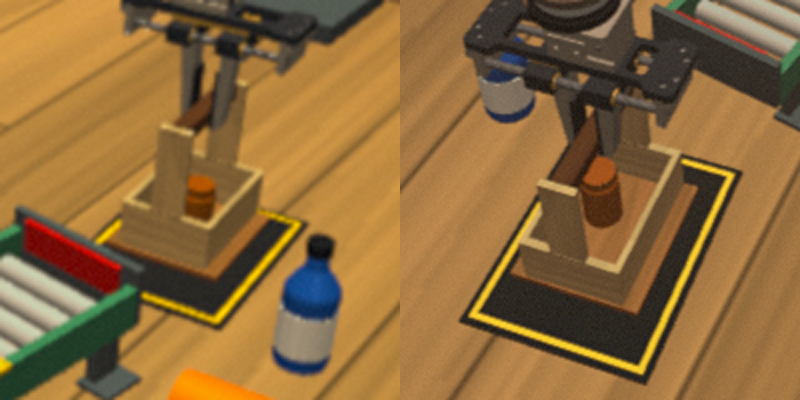

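Over the mat it looks centred laterally: handle column 327, yellow lines at about 212 and 444. Checking the along-axis error from the far mat edge at row 53.

```bash
python3 - <<'E'
from h import *
import pickle
np.set_printoptions(precision=4,suppress=True)
o=pickle.load(open('o11.pkl','rb'));t=np.radians(94.5);d=np.array([np.cos(t),np.sin(t),0]);n=np.array([np.sin(t),-np.cos(t),0])
for p in ((194,53),(462,53),(327,53)):
    e=ray('wrist',p,.004,o)-o['tcp_pos'];print(p,'along',e@d*1e3,'lat',e@n*1e3)
im=cv2.imread('pics/w11.png');h=cv2.cvtColor(im,cv2.COLOR_BGR2HSV);m=cv2.inRange(h,(25,200,180),(34,255,255))
for r in (110,200,300):
    c=np.flatnonzero(m[r]);L=c[c<240].mean();Q=c[c>410].mean();a=ray('wrist',(L,r),.004,o)-o['tcp_pos'];b=ray('wrist',(Q,r),.004,o)-o['tcp_pos'];print(r,a@n*1e3,b@n*1e3)
e=ray('wrist',(327,119),.122-.102+.158,o)-o['tcp_pos'];print('upright',e@d*1e3,e@n*1e3)
E
```

```text
(194, 53) along 120.80248284658735 lat -91.44579626336314
(462, 53) along 120.90769348469044 lat 94.35141746926043
(327, 53) along 120.85467907298603 lat 0.7303715375351923
110 -84.19661547837326 85.7650244028831
200 -84.63503491870266 85.55433137992746
300 -84.4272725880955 85.42649936253457
upright 71.18013403158007 0.2996049795082723
```

Centred to within 2 mm. Lowering gently.

>>> carry_out(dp=[[0,-0.3,-2],[0.5,-0.6,-4],[0.5,-1,-6],[0.5,-1,-8],[0.5,-1,-9.5],[0.5,-1,-10.5],[0.5,-1,-11.5],[0.5,-1,-12.3],[0.5,-1,-13],[0.5,-1,-13.5]], rot=[[0,0,0],[0,0,0],[0,0,0],[0,0,0],[0,0,0],[0,0,0],[0,0,0],[0,0,0],[0,0,0],[0,0,0]])

```text
t: 22.2
tcp_pos: [0.5672, 0.2278, 0.1088]
orientation: [0.0, 0.679, 0.734, 0.0]
contact_force: [0.2, 0.4, -4.9]
width: 0.216
```

>>> carry_out(dp=[[0,0,-0.2],[0,0,-0.5],[0,0,-0.7],[0,0,-1],[0,0,-1.2],[0,0,-1.5],[0,0,-1.7],[0,0,-2],[0,0,-2],[0,0,-2]], rot=[[0,0,0],[0,0,0],[0,0,0],[0,0,0],[0,0,0],[0,0,0],[0,0,0],[0,0,0],[0,0,0],[0,0,0]])

```text
t: 23.2
tcp_pos: [0.5672, 0.2278, 0.1068]
orientation: [0.0, 0.679, 0.734, -0.0]
contact_force: [-0.0, 0.0, -5.1]
width: 0.216
```

>>> carry_out(dp=[[0,0,-0.2],[0,0,-0.4],[0,0,-0.6],[0,0,-0.8],[0,0,-1],[0,0,-1.2],[0,0,-1.3],[0,0,-1.3],[0,0,-1.3],[0,0,-1.3]], rot=[[0,0,0],[0,0,0],[0,0,0],[0,0,0],[0,0,0],[0,0,0],[0,0,0],[0,0,0],[0,0,0],[0,0,0]])

```text
t: 24.2
tcp_pos: [0.5673, 0.2279, 0.1064]
orientation: [0.0, 0.679, 0.735, 0.0]
contact_force: [-4.6, -1.0, 4.6]
width: 0.215
```

Contact has been made: Fz went from −5 to +4.6 N. Relieving slightly, then opening.

>>> carry_out(dp=[[0,0,0.5],[0,0,0.5],[0,0,0.5],[0,0,0.5],[0,0,0.5],[0,0,0.5],[0,0,0.5],[0,0,0.5],[0,0,0.5],[0,0,0.5]], rot=[[0,0,0],[0,0,0],[0,0,0],[0,0,0],[0,0,0],[0,0,0],[0,0,0],[0,0,0],[0,0,0],[0,0,0]])

```text
t: 25.2
tcp_pos: [0.5673, 0.2279, 0.1064]
orientation: [0.0, 0.679, 0.734, 0.0]
contact_force: [-4.3, -1.0, 5.7]
width: 0.216
```

>>> carry_out(dp=[[0,0,0],[0,0,0],[0,0,0],[0,0,0],[0,0,0],[0,0,0],[0,0,0],[0,0,0],[0,0,0],[0,0,0]], rot=[[0,0,0],[0,0,0],[0,0,0],[0,0,0],[0,0,0],[0,0,0],[0,0,0],[0,0,0],[0,0,0],[0,0,0]], grip=0)

```text
t: 26.2
tcp_pos: [0.5672, 0.2278, 0.106]
orientation: [0.0, 0.679, 0.734, 0.0]
contact_force: [-0.7, 0.2, 0.5]
width: 1.002
```

>>> carry_out(dp=[[0,0,0],[0,0,0],[0,0,5],[0,0,15],[0,0,30],[0,0,45],[0,0,65],[0,0,85],[0,0,105],[0,0,125]], rot=[[0,0,0],[0,0,0],[0,0,0],[0,0,0],[0,0,0],[0,0,0],[0,0,0],[0,0,0],[0,0,0],[0,0,0]])

```text
t: 27.2
tcp_pos: [0.5676, 0.2279, 0.2337]
orientation: [0.001, 0.679, 0.734, 0.001]
contact_force: [0.5, -0.8, -0.8]
width: 1.003
```

>>> carry_out(dp=[[0,0,20],[0,0,40],[0,0,60],[0,0,75],[0,0,85],[0,0,90],[0,0,90],[0,0,90],[0,0,90],[0,0,90]], rot=[[0,0,0],[0,0,0],[0,0,0],[0,0,0],[0,0,0],[0,0,0],[0,0,0],[0,0,0],[0,0,0],[0,0,0]])

```text
t: 28.2
tcp_pos: [0.5669, 0.2277, 0.3201]
orientation: [-0.0, 0.679, 0.734, -0.001]
contact_force: [1.5, -0.8, 1.1]
width: 1.002
```

```bash
python3 - <<'E'
from h import *
import pickle
o=arm.get_obs();pickle.dump(o,open('o12.pkl','wb'))
im=arm.camera('wrist');cv2.imwrite('pics/w12.png',im[:,:,::-1])
im=arm.camera('scene');cv2.imwrite('pics/sc12.png',im[:,:,::-1])
im=arm.camera('side');cv2.imwrite('pics/s12.png',im[:,:,::-1])
print(o['t'],o['tcp_pos'],o['contact_force'],o['width'])
E
```

```text
28.2 [0.56687149 0.22773947 0.3201137 ] [ 1.50938839 -0.76818644  1.06251418] 1.0021266675126936
```

View pics/w12.png

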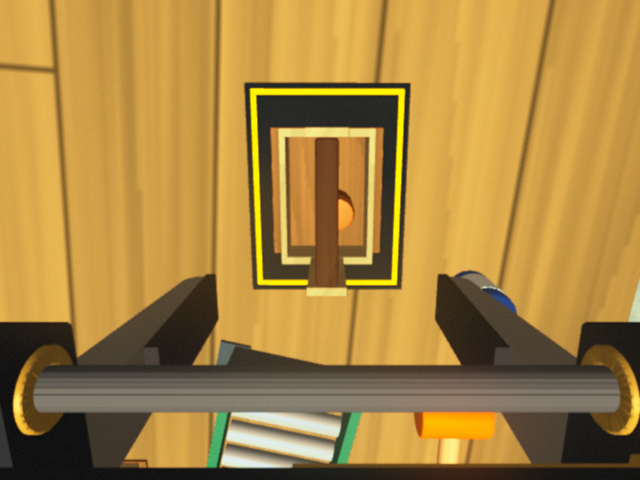

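View pics/s12.png

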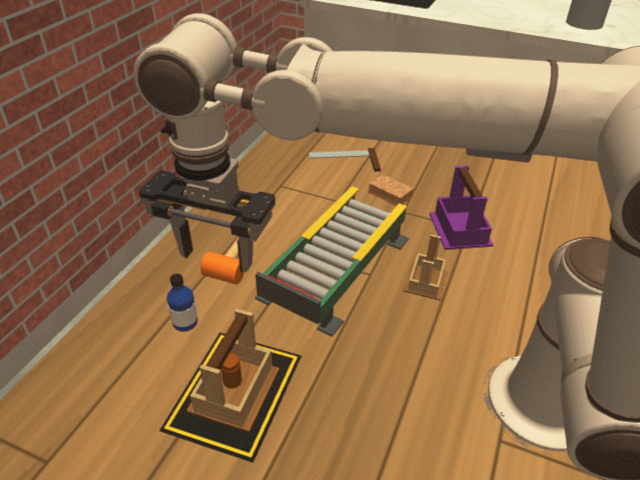

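View pics/sc12.png

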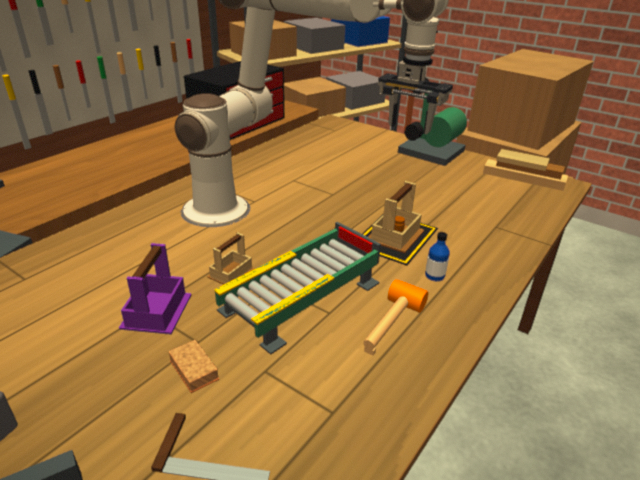

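The tote stands on the mat with the jar upright, and the bystanders are unmoved. Last check of centring, using the skid and mat corners in the wrist view.

```bash
python3 - <<'E'
from h import *
import pickle
o=pickle.load(open('o12.pkl','rb'))
f=lambda p,z:ray('wrist',p,z,o)
M=np.array([f(p,.004) for p in ((246,84),(410,84),(401,289),(253,289))]);print('mat',M.mean(0),np.degrees(np.arctan2(*(M[0]-M[3])[[1,0]])))
h=[f((327,139),.162),f((327,287),.162)];print('handle',np.mean(h,0),np.degrees(np.arctan2(*(h[0]-h[1])[[1,0]])),np.linalg.norm(h[0]-h[1]))
r=[f(p,.064) for p in ((279,128),(376,128),(372,265),(281,265))];print('rim',np.mean(r,0))
E
```

```text
mat [0.56850551 0.22568129 0.004     ] 94.05495057393672
handle [0.56769828 0.22622642 0.162     ] 94.54225672455175 0.12773195069544388
rim [0.56779824 0.22623939 0.064     ]
```

Tote and mat centres agree to about 1 mm, and their angles to within 0.5°. Handing in.

```bash
python3 -c "
from rig import arm
print(arm.get_obs()['t'],arm.close_job())"
```

```text
the job is handed in; nothing more can be done
28.35 None
```

The job is done and handed in at 28.35 s. The large plywood tote was rolled along the track held by its handle and crept into the red stop at about 3 mm/s, with about 3.5 N along the track when contact was read. It was then lifted clear, set down on the mat at about 2 mm/s (about 5 N) and released.

**Last checks:** In the final pictures:
- The tote centre is within about 1 mm of the mat centre.
- The handle is within 0.5° of the mat's long sides.
- The jar is upright.
- The mallet, bottle, sanding block and the two other totes look unmoved by eye.
- The gripper is open, well above the tote and touching nothing.

**What failed or disagreed:**
- **First grasp:** it closed on nothing, just above the handle. The fingertips turned out to be about 28 mm behind the reported TCP, as the pictures confirmed. I reopened, went 28 mm lower and gripped; the tote was not disturbed.
- **Camera agreement:** my first rough scene and side positions differed by about 10 mm, so I used the wrist camera for the fine work.
- **On the track:** the gripper carried part of the tote's weight (3 to 4.6 N), so the tote was not resting on the rollers with its full weight.

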